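# Sort mixed packages into the packing trays

## Task

Four packages were left loose on the packing table: two tall cartons, a round jar and a flat box. Put each one into the tray that already holds one of its own kind, standing on the tray's floor the way its packed mate does (cartons and jar upright, flat box lying flat), not on top of anything. Set them down gently rather than dropping them, and leave the three packages already in the trays as they are.

Things in the scene. Friction and masses are not known exactly. Their poses are not given: they have to be found in the camera images.
- carton_a: Closed upright cardboard carton, 40 by 40 mm and 85 mm tall, white with a peach band and top. About 90 g (60 to 130). Origin: centre of its underside, z up, x and y square to its sides. Loose on the table at the start, in front of the trays; to be packed.
- carton_b: Closed upright cardboard carton, 40 by 40 mm and 85 mm tall, white with a peach band and top. About 90 g (60 to 130). Origin: centre of its underside, z up, x and y square to its sides. Loose on the table at the start, in front of the trays; to be packed. Same as the other loose carton.
- jar: Round cosmetics jar, 51 mm diameter, 60 mm tall, white with a black screw lid, about 140 g (95 to 200). Origin: centre of its underside, z up. Loose on the table at the start, in front of the trays; to be packed.
- flat_box: Flat maroon and cream gift box, 44 (its x) by 70 (its y) mm and 24 mm high, about 110 g (75 to 155). Origin: centre of its underside, z up. Loose on the table at the start, in front of the trays; to be packed.
- tray_cartons: Fixed open-topped light-blue plastic basket tray, outside 160 (its x) by 200 (its y) by 40 mm high, walls and floor 5 mm thick, so inside 150 by 190 mm with the inner floor 5 mm above the table. All three trays look alike and only their contents tell them apart. Origin: centre of the underside, z up; yaw within 0.1 rad. This one holds packed_carton near its -y end; two more cartons fit in a row along its y.
- tray_jars: Fixed open-topped light-blue plastic basket tray, outside 160 (its x) by 200 (its y) by 40 mm high, walls and floor 5 mm thick, so inside 150 by 190 mm with the inner floor 5 mm above the table. All three trays look alike and only their contents tell them apart. Origin: centre of the underside, z up; yaw within 0.1 rad. This one holds packed_jar in its +y half.
- tray_flat: Fixed open-topped light-blue plastic basket tray, outside 160 (its x) by 200 (its y) by 40 mm high, walls and floor 5 mm thick, so inside 150 by 190 mm with the inner floor 5 mm above the table. All three trays look alike and only their contents tell them apart. Origin: centre of the underside, z up; yaw within 0.1 rad. This one holds packed_flat near its +y end.
- packed_carton: Closed upright cardboard carton, 40 by 40 mm and 85 mm tall, white with a peach band and top. About 90 g (60 to 130). Origin: centre of its underside, z up, x and y square to its sides. Loose, already stands in tray_cartons, 57 to 68 mm from the tray's centre towards its -y end. Must not be moved.
- packed_jar: Round cosmetics jar, 51 mm diameter, 60 mm tall, white with a black screw lid, about 140 g (95 to 200). Origin: centre of its underside, z up. Loose, already stands in tray_jars, 25 to 60 mm from the tray's centre towards its +y end. Must not be moved.
- packed_flat: Flat maroon and cream gift box, 44 (its x) by 70 (its y) mm and 24 mm high, about 110 g (75 to 155). Origin: centre of its underside, z up. Loose, already lies in tray_flat with its long side along the tray's y, 48 to 54 mm from the tray's centre towards its +y end. Must not be moved.
Things that resemble listed ones, but are neither listed nor needed, are in the scene too. Leave any red look-alike of the carton_a alone.

How it is judged (in metres and radians):
At the end, for the whole second after the job is handed in: Both cartons in tray_cartons, jar in tray_jars, flat box in tray_flat, packed ones still in theirs: each origin inside the tray's inner outline and under 12 mm above its underside (on the floor), z axis within 0.12 rad of vertical, slower than 20 mm/s (x of carton_a in the frame of tray_cartons between -0.075 and 0.075 m and y of carton_a in the frame of tray_cartons between -0.095 and 0.095 m and z of each of carton_a, carton_b, packed_carton in the frame of tray_cartons below 0.012 m and angle between each of carton_a, carton_b, jar, flat_box, packed_carton, packed_jar, packed_flat's own z axis and vertical below 0.12 rad and linear speed of each of carton_a, carton_b, jar, flat_box, packed_carton, packed_jar, packed_flat below 0.02 m/s and x of carton_b in the frame of tray_cartons between -0.075 and 0.075 m and y of carton_b in the frame of tray_cartons between -0.095 and 0.095 m and x of jar in the frame of tray_jars between -0.075 and 0.075 m and y of jar in the frame of tray_jars between -0.095 and 0.095 m and z of each of jar, packed_jar in the frame of tray_jars below 0.012 m and x of flat_box in the frame of tray_flat between -0.075 and 0.075 m and y of flat_box in the frame of tray_flat between -0.095 and 0.095 m and z of each of flat_box, packed_flat in the frame of tray_flat below 0.012 m and x of packed_carton in the frame of tray_cartons between -0.075 and 0.075 m and y of packed_carton in the frame of tray_cartons between -0.095 and 0.095 m and x of packed_jar in the frame of tray_jars between -0.075 and 0.075 m and y of packed_jar in the frame of tray_jars between -0.095 and 0.095 m and x of packed_flat in the frame of tray_flat between -0.075 and 0.075 m and y of packed_flat in the frame of tray_flat between -0.095 and 0.095 m); the robot touches nothing.
It fails at once if a package already in a tray is shifted by more than 15 mm (distance of any of packed_carton, packed_jar, packed_flat from where it was at the start of the episode above 0.015 m).
It fails at once if a package is dropped (falls free of the fingers faster than 0.8 m/s, a drop of over 30 mm) ((linear speed of carton_a above 0.8 m/s and contact force between the fingers and carton_a below 0.02 N) or (linear speed of carton_b above 0.8 m/s and contact force between the fingers and carton_b below 0.02 N) or (linear speed of jar above 0.8 m/s and contact force between the fingers and jar below 0.02 N) or (linear speed of flat_box above 0.8 m/s and contact force between the fingers and flat_box below 0.02 N)).
It also fails if it takes over 115 s, if anything falls off the work surface, if the arm or the gripper's body presses on something with over 40 N, if the wrist force passes 120 N, or if a joint passes its speed limit or range.

## Robot

A 6-joint arm with a two-finger parallel gripper is mounted at the origin on the work surface. World frame = base frame: x ahead of the robot, y to its left, z up, the work surface at z = 0. Lengths are in mm, angles in rad, forces in N, time in s.
With the tool pointing down it reaches from about 350 to 875 mm from the base axis. Payload 4.2 kg.
Tool frame: the origin (TCP) lies at the very end of the fingers, on their centre line; the grasp point (between the pads) lies 19 mm behind it; z points along the fingers, y is the line along which they close (so a half turn about z gives the same grasp; the last joint's range is limited). The gripper opens to 85 mm and grips with 20 to 120 N. Pads are 22 mm wide; open, the fingers measure 114 mm over their backs; the gripper's body (76 mm by 85 mm) begins 54 mm behind the grasp point. The pads swing forward as they close: fully open they stand 13 mm farther back than shut.
Start: joints at [1.54, 0.385, 0.008, 0, -1.194, -0.259], TCP at [178.568, 598.926, 231.312] pointing down, gripper open.
Joint ranges: [-3.14, 3.14], [-1.21, 2.06], [-1.07, 1.41], [-3.16, 2.05], [-2.99, -0.16], [-3.1, 3.1]. Speed limits (rad/s): [2.79, 2.79, 3.14, 3.14, 3.14, 3.14].

## Interface

Orientations are given as a unit quaternion [x, y, z, w].
In Python, from bench import read_state, get_image, camera_model, job_done gives the robot as it stands.
- The arm moves only by the shell command python3 -m handwheel 'ROWS'. ROWS is JSON, a list of rows, each a list of 7 numbers: the shift along the tool's x, y, z in m, then the turn, a rotation vector about the tool's x, y, z in rad, then the gripper's target within -1 to 1 (fully open at 1, half-way at 0, shut at -1). In form: [[dx, dy, dz, wx, wy, wz, jaw], ...]. A call has 1 to 10 rows; each row is the pose to reach, as a shift and turn from the pose commanded when the call began, along the tool's axes at that moment; what a row does not reach only later rows make up. A row lasts 1/8 s, in which the tool goes at most 62.5 mm and 10.7 degrees, less where a joint would pass 70% of its speed; a pose out of reach is approached as far as the arm can. A call with a gripper value outside its range is refused whole. The fingers move at their own pace and stop on an object; the grip force is fixed at half the most. Time passes only in rows, so rows that repeat a pose let the fingers close. It gives the time, the measured TCP pose, the force, the opening and the grip force at its end, in the units of the state.
- read_state(): the state, without advancing time (a new reading comes with each control period).
- get_image(name): name is "scene" or "top" or "wrist"; returns (picture, depth): 480x640x3 uint8, blue, green, red; 480x640 float32, mm along the optical axis (not along the pixel's ray), 0 where there is no reading.
- camera_model(name): a dict with "K" (3x3 intrinsics, pixels), "rvec" (rotation vector, rad) and "tvec" (3), from world to camera coordinates, as OpenCV has them; the wrist camera has in their place "hand_eye" (4x4, takes a point from camera to tool coordinates, whose origin is the TCP and whose axes are the flange's). Camera axes: x right, y down, z forward; pixel columns grow to the right and rows downward; lengths in mm; the calibration is good to about 2 mm. A picture is of the moment at which its call begins: read the wrist's pose just before it. camera_model takes no time and is no camera call.
- job_done(): hands the job in; it is judged then, once.
The state is a dict: "clock": time; "joints": joint angles; "joint_vel": joint speeds; "joint_efforts": joint torques, N m; "position": TCP position; "ee_rot": TCP orientation; "contact_force": force on the tool from outside, world axes, zero at the start; "wrist_torque": the same for the moment, N m; "gripper_width": finger opening in mm; "grasp_force": force on a finger pad.
Only numpy, scipy, OpenCV 4.12 (cv2) and the standard library are available. Lean on these libraries where they do the work, as an engineer would, in place of code of your own. Each camera call takes 0.05 s, during which the arm holds its last target. There are 200 camera calls.

## Working session

There is one attempt and no reset: what is moved stays moved. The work goes in short steps, Python scripts to look and compute and a shell command to move; the robot and the scene stay as the last step left them, time stands still between calls to the robot, and variables do not carry over. Pictures are saved under pics/ and viewed, at most 14 in all, crops included, and the job is handed in when it is done.

```bash
mkdir -p pics; ls; python3 - <<'E'
from bench import *
import cv2,numpy as np,json
s=read_state();print(s)
for n in("top","scene"):
    im,d=get_image(n);cv2.imwrite(f"pics/{n}0.png",im);np.save(f"{n}0.npy",d)
    print(n,{k:np.round(v,3).tolist() if not isinstance(v,str) else v for k,v in camera_model(n).items()})
print(camera_model("wrist"))
E
```

```text
pics
{'clock': 0.0, 'joints': array([ 1.53958442e+00,  3.85542744e-01,  6.61397200e-03, -5.25151962e-04,
       -1.19399849e+00, -2.58589691e-01]), 'joint_vel': array([-0.00109425,  0.00026057,  0.00093995, -0.00047033, -0.00090201,
        0.00119525]), 'joint_efforts': array([-1.18532738e-03, -3.92288160e+01,  1.88399327e+01,  4.18620184e+00,
       -4.65793230e-03,  2.42641043e-06]), 'position': array([178.4148639 , 598.37385934, 230.22140503]), 'ee_rot': array([ 9.89505651e-01, -1.44490042e-01, -1.21605810e-04,  1.08627737e-03]), 'contact_force': array([ 0.08139373, -0.83131726,  0.46007141]), 'wrist_torque': array([ 0.05242851,  0.01669911, -0.03689101]), 'grasp_force': 0.0, 'gripper_width': 85.46380733503926}
top {'K': [[539.458, 0.0, 319.716], [0.0, 539.458, 247.211], [0.0, 0.0, 1.0]], 'rvec': [2.089, -2.136, 0.182], 'tvec': [9.92, 509.555, 934.751]}
scene {'K': [[440.027, 0.0, 326.534], [0.0, 440.027, 238.464], [0.0, 0.0, 1.0]], 'rvec': [2.068, 1.169, -0.539], 'tvec': [-247.5, -250.002, 1192.42]}
{'K': array([[349.92433912,   0.        , 314.49154468],
       [  0.        , 349.92433912, 233.77829487],
       [  0.        ,   0.        ,   1.        ]]), 'hand_eye': array([[-9.18847415e-04, -9.46785997e-01, -3.21862441e-01,
         8.39179736e+01],
       [ 9.99999438e-01, -1.03991169e-03,  2.04208124e-04,
         1.34798374e-01],
       [-5.28049907e-04, -3.21862073e-01,  9.46786421e-01,
        -1.41823781e+02],
       [ 0.00000000e+00,  0.00000000e+00,  0.00000000e+00,
         1.00000000e+00]])}
```

View pics/top0.png

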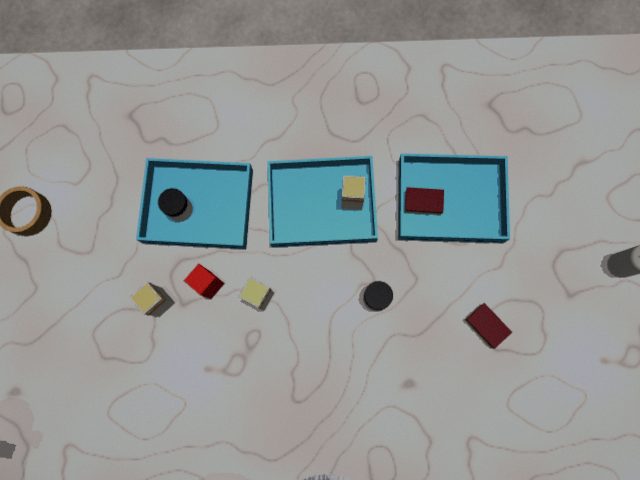

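View pics/scene0.png

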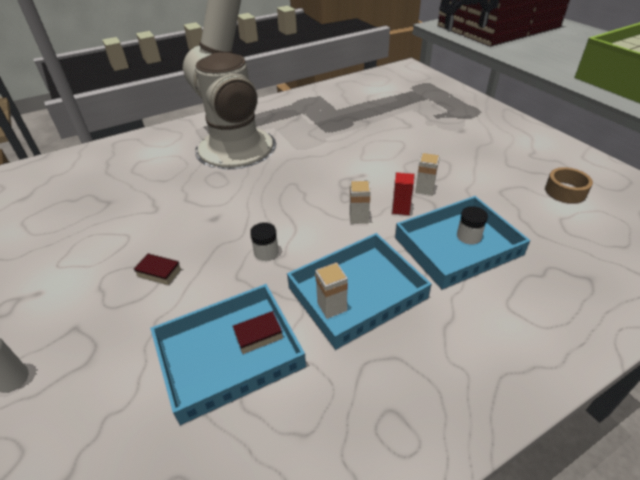

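The top view shows +y to the left. From left to right the trays hold the jar (173,202), the carton (353,188) and the flat box (424,200). Loose on the table are cartons at (148,298) and (255,293), a red decoy at (203,281), the jar at (378,296) and the flat box at (488,325).

```bash
cat > h.py <<'E'
from bench import *
import cv2,numpy as np
def world(d,n="top"):
    m=camera_model(n);K=np.array(m["K"]);R=cv2.Rodrigues(np.array(m["rvec"]))[0];t=np.ravel(m["tvec"])
    v,u=np.indices(d.shape);P=np.stack([(u-K[0,2])/K[0,0]*d,(v-K[1,2])/K[1,1]*d,d],-1)
    return (P-t)@R
def face(W,u,v,r,z0,z1):
    s=np.zeros(W.shape[:2],bool);s[v-r:v+r,u-r:u+r]=1
    p=W[s&(W[...,2]>z0)&(W[...,2]<z1)]
    b=cv2.minAreaRect(p[:,:2].astype(np.float32))
    return len(p),np.round(np.median(p[:,2]),1),np.round(b[0],1),np.round(b[1],1),round(b[2],1)
E
cat > m.py <<'E'
from h import *
d=np.load("top0.npy");W=world(d)
print("table",np.median(W[400:440,250:400,2]))
for n,u,v,h in[("ca",148,298,85),("cb",255,293,85),("red",203,281,85),("jar",378,296,60),("flat",488,325,24),("pc",353,188,90),("pj",173,202,65),("pf",424,200,29)]:
    print(n,*face(W,u,v,32,h-9,h+8))
for n,u,v in[("tj",195,202),("tc",322,201),("tf",453,198)]: print(n,*face(W,u,v,62,33,46))
E
python3 m.py
```

```text
table 0.6197167661474874
ca 579 85.6 [420.3 302.7] [41.6 40.9] 42.2
cb 547 85.9 [426.4 114.5] [41. 40.] 59.9
red 553 85.8 [451.3 209.8] [41.6 40.3] 49.7
jar 652 60.8 [ 419.  -102.8] [49.7 49.8] 87.1
flat 1035 25.0 [ 362.9 -303.8] [71.  45.8] 40.5
pc 514 91.1 [609.4 -63.7] [39.4 41.7] 86.8
pj 610 65.4 [598.6 269.7] [50.3 49.4] 70.2
pf 995 30.0 [ 598.6 -194. ] [ 82.6 123. ] 86.8
tj 1385 40.0 [606.2 235. ] [201.6 162.1] 85.4
tc 1298 40.2 [603.4  -5.8] [162.  200.1] 1.5
tf 1428 40.1 [ 603.8 -253.9] [201.4 162. ] 86.8
```

Every package and tray has been measured. Next is a small planner that gives each segment's incremental shift and turn in tool axes.

```bash
cat > plan.py <<'E'
# args: x,y,z,g(deg closing direction) ... ; prints tool-axis increment from previous target (first: from measured pose)
import sys
from h import *
from scipy.spatial.transform import Rotation as Ro
s=read_state();p=s["position"];R=Ro.from_quat(s["ee_rot"]);x=R.as_matrix()[:,0];a=np.arctan2(x[1],x[0])
print("t",round(s["clock"],2),"pos",p.round(1),"g",round(np.degrees(a)+90,1),"w",round(s["gripper_width"],1),"grip",round(s["grasp_force"],1),"F",s["contact_force"].round(1))
for t in sys.argv[1:]:
    q=np.array(list(map(float,t.split(","))));b=np.radians(q[3]-90);d=q[:3]-p
    M=Ro.from_euler("z",a)*Ro.from_euler("x",np.pi)
    print(t,"->",(M.inv().apply(d)/1000).round(4),"wz",round(-((b-a+np.pi/2)%np.pi-np.pi/2),4))
    p=q[:3];a=b
E
python3 plan.py 420.3,302.7,130,42.2 420.3,302.7,36,42.2
```

```text
t 0.1 pos [178.4 598.4 230.3] g 73.4 w 85.6 grip 0.0 F [-0.2  0.3  0.4]
420.3,302.7,130,42.2 -> [0.3163 0.2143 0.1003] wz 0.5443
420.3,302.7,36,42.2 -> [ 0.    -0.     0.094] wz -0.0
```

```bash
python3 -m handwheel '[[0.316,0.214,0.06,0,0,0.544,1],[0.316,0.214,0.06,0,0,0.544,1],[0.316,0.214,0.06,0,0,0.544,1],[0.316,0.214,0.06,0,0,0.544,1],[0.316,0.214,0.06,0,0,0.544,1],[0.316,0.214,0.06,0,0,0.544,1],[0.316,0.214,0.06,0,0,0.544,1],[0.316,0.214,0.08,0,0,0.544,1],[0.316,0.214,0.08,0,0,0.544,1],[0.316,0.214,0.08,0,0,0.544,1]]'; python3 plan.py 420.3,302.7,36,42.2
python3 - <<'E'
from h import *
im,d=get_image("wrist");cv2.imwrite("pics/w1.png",im)
E
```

```text
clock: 1.35
position: [420.3, 304.3, 151.8]
ee_rot: [0.915, -0.404, 0.0, -0.0]
contact_force: [-0.3, -0.4, -0.6]
gripper_width: 85.4
grasp_force: 0.0
t 1.35 pos [420.3 304.3 151.8] g 42.3 w 85.4 grip 0.0 F [-0.3 -0.4 -0.6]
420.3,302.7,36,42.2 -> [0.0012 0.0011 0.1158] wz 0.0017
```

View pics/w1.png

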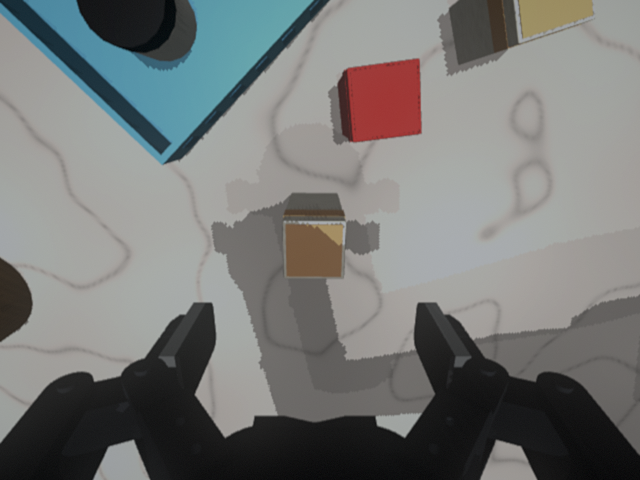

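The wrist view shows the carton top at (315,250), square to the fingers and on their centre line (x about 315). I'll descend, close and check.

```bash
python3 -m handwheel '[[0.001,0.001,0.04,0,0,0,1],[0.001,0.001,0.08,0,0,0,1],[0.001,0.001,0.105,0,0,0,1],[0.001,0.001,0.116,0,0,0,1],[0.001,0.001,0.116,0,0,0,0],[0.001,0.001,0.116,0,0,0,-1],[0.001,0.001,0.116,0,0,0,-1],[0.001,0.001,0.116,0,0,0,-1],[0.001,0.001,0.116,0,0,0,-1],[0.001,0.001,0.116,0,0,0,-1]]'; python3 -m handwheel '[[0,0,-0.02,0,0,0,-1],[0,0,-0.05,0,0,0,-1],[0,0,-0.09,0,0,0,-1],[0,0,-0.13,0,0,0,-1],[0,0,-0.13,0,0,0,-1]]'; python3 plan.py 601.8,56.2,165,1.5 601.8,56.2,42,1.5
```

```text
clock: 2.65
position: [420.9, 303.0, 36.7]
ee_rot: [0.914, -0.405, 0.0, -0.001]
contact_force: [0.1, 0.5, 6.5]
gripper_width: 39.5
grasp_force: 60.4
clock: 3.28
position: [421.4, 303.5, 168.7]
ee_rot: [0.914, -0.405, 0.001, -0.004]
contact_force: [0.3, -1.0, -1.6]
gripper_width: 38.9
grasp_force: 60.5
t 3.27 pos [421.4 303.5 168.7] g 42.2 w 38.9 grip 60.5 F [ 0.3 -1.  -1.6]
601.8,56.2,165,1.5 -> [0.3044 0.0327 0.0037] wz 0.711
601.8,56.2,42,1.5 -> [ 0.    -0.     0.123] wz -0.0
```

```bash
python3 -m handwheel '[[0.03,0.003,0,0,0,0.1,-1],[0.075,0.008,0,0,0,0.2,-1],[0.125,0.014,0,0,0,0.3,-1],[0.175,0.019,0,0,0,0.4,-1],[0.225,0.024,0,0,0,0.5,-1],[0.265,0.028,0,0,0,0.6,-1],[0.292,0.031,0,0,0,0.68,-1],[0.304,0.033,0,0,0,0.711,-1],[0.304,0.033,0,0,0,0.711,-1],[0.304,0.033,0,0,0,0.711,-1]]'; python3 plan.py 601.8,56.2,42,1.5
python3 - <<'E'
from h import *
im,d=get_image("wrist");cv2.imwrite("pics/w2.png",im)
E
```

```text
clock: 4.53
position: [599.4, 55.6, 165.0]
ee_rot: [0.717, -0.697, -0.0, 0.0]
contact_force: [-0.3, 0.4, -2.1]
gripper_width: 39.7
grasp_force: 60.4
t 4.53 pos [599.4  55.6 165. ] g 1.6 w 39.7 grip 60.4 F [-0.3  0.4 -2.1]
601.8,56.2,42,1.5 -> [-0.0005 -0.0025  0.123 ] wz 0.0013
```

View pics/w2.png

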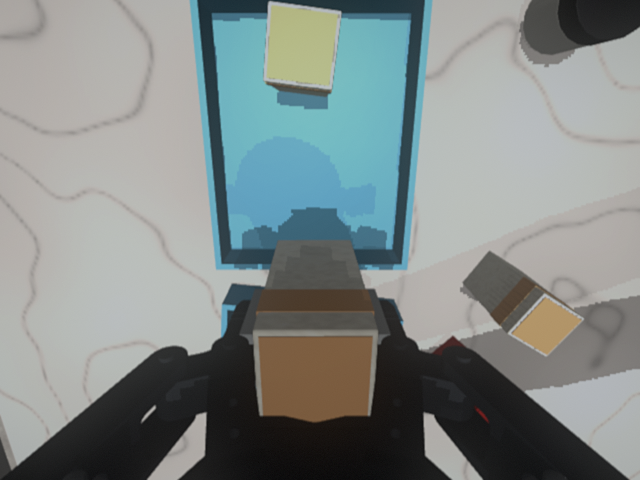

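The carton is held upright at (315,370) over the near end of the carton tray, square to it, with the packed mate clear at (302,45). I'll lower it slowly, release and retreat.

```bash
python3 -m handwheel '[[0,-0.002,0.03,0,0,0,-1],[0,-0.002,0.065,0,0,0,-1],[0,-0.002,0.095,0,0,0,-1],[0,-0.002,0.11,0,0,0,-1],[0,-0.002,0.117,0,0,0,-1],[0,-0.002,0.12,0,0,0,-1],[0,-0.002,0.122,0,0,0,-1],[0,-0.002,0.122,0,0,0,-1]]'; python3 plan.py 601.8,56.2,42,1.5
```

```text
clock: 5.58
position: [602.4, 55.0, 43.9]
ee_rot: [0.716, -0.698, 0.0, -0.001]
contact_force: [-0.6, 0.5, -0.8]
gripper_width: 39.5
grasp_force: 60.5
t 5.58 pos [602.4  55.   43.9] g 1.5 w 39.5 grip 60.5 F [-0.6  0.5 -0.8]
601.8,56.2,42,1.5 -> [-0.0012  0.0006  0.0019] wz -0.0001
```

```bash
python3 -m handwheel '[[0,0,0.001,0,0,0,-1],[0,0,0.002,0,0,0,-1],[0,0,0.002,0,0,0,-1],[0,0,0.002,0,0,0,0],[0,0,0.002,0,0,0,1],[0,0,0.002,0,0,0,1],[0,0,0.002,0,0,0,1],[0,0,0.002,0,0,0,1]]'; python3 -m handwheel '[[0,0,-0.03,0,0,0,1],[0,0,-0.07,0,0,0,1],[0,0,-0.11,0,0,0,1],[0,0,-0.13,0,0,0,1],[0,0,-0.13,0,0,0,1]]'; python3 plan.py 426.4,114.5,140,-30.1 426.4,114.5,36,-30.1
```

```text
clock: 6.58
position: [602.1, 54.9, 41.3]
ee_rot: [0.716, -0.698, 0.0, 0.0]
contact_force: [-0.0, -0.4, -0.0]
gripper_width: 85.5
grasp_force: 0.0
clock: 7.2
position: [602.9, 55.2, 173.2]
ee_rot: [0.716, -0.698, 0.001, -0.002]
contact_force: [-0.1, 0.0, -1.4]
gripper_width: 85.3
grasp_force: 0.0
t 7.2 pos [602.9  55.2 173.2] g 1.5 w 85.3 grip 0.0 F [-0.1  0.  -1.4]
426.4,114.5,140,-30.1 -> [-0.0639  0.1749  0.0332] wz 0.5514
426.4,114.5,36,-30.1 -> [-0.    -0.     0.104] wz -0.0
```

```bash
python3 -m handwheel '[[-0.016,0.044,0,0,0,0.14,1],[-0.032,0.088,0,0,0,0.28,1],[-0.048,0.132,0,0,0,0.42,1],[-0.064,0.175,0.02,0,0,0.551,1],[-0.064,0.175,0.033,0,0,0.551,1],[-0.064,0.175,0.033,0,0,0.551,1],[-0.064,0.175,0.033,0,0,0.551,1]]'; python3 plan.py  426.4,114.5,36,-30.1
python3 - <<'E'
from h import *
im,d=get_image("wrist");cv2.imwrite("pics/w3.png",im)
im,d=get_image("top");W=world(d)
print("ca placed",*face(W,272,188,40,80,100));print("cb",*face(W,255,293,32,77,93))
E
```

```text
clock: 8.07
position: [426.4, 114.4, 138.3]
ee_rot: [-0.499, 0.866, -0.0, 0.0]
contact_force: [0.8, 0.4, -0.2]
gripper_width: 85.3
grasp_force: 0.0
t 8.07 pos [426.4 114.4 138.3] g -30.1 w 85.3 grip 0.0 F [ 0.8  0.4 -0.2]
426.4,114.5,36,-30.1 -> [-0.000e+00  1.000e-04  1.023e-01] wz 0.0
ca placed 523 90.8 [601.8  54.3] [39.9 41.3] 88.9
cb 217 86.0 [421.1 105.3] [19.3 40. ] 58.1
```

View pics/w3.png

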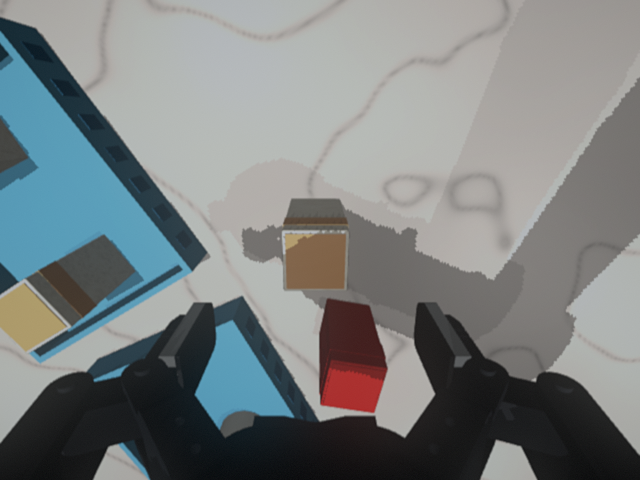

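Carton A stands in the tray at (601.8, 54.3) with its top at z = 91. The next carton is centred at (316,261) in the wrist view, and the red one is clear of the fingers' path.

```bash
python3 -m handwheel '[[0,0,0.03,0,0,0,1],[0,0,0.07,0,0,0,1],[0,0,0.092,0,0,0,1],[0,0,0.102,0,0,0,1],[0,0,0.102,0,0,0,0],[0,0,0.102,0,0,0,-1],[0,0,0.102,0,0,0,-1],[0,0,0.102,0,0,0,-1],[0,0,0.102,0,0,0,-1],[0,0,0.102,0,0,0,-1]]'; python3 -m handwheel '[[0,0,-0.02,0,0,0,-1],[0,0,-0.05,0,0,0,-1],[0,0,-0.09,0,0,0,-1],[0,0,-0.13,0,0,0,-1],[0,0,-0.13,0,0,0,-1],[0,0,-0.13,0,0,0,-1]]'; python3 plan.py 603.4,-4.8,166,1.5 603.4,-4.8,42,1.5
```

```text
clock: 9.43
position: [426.3, 114.8, 37.4]
ee_rot: [-0.5, 0.866, -0.0, 0.001]
contact_force: [-0.2, -0.5, 5.6]
gripper_width: 39.6
grasp_force: 61.0
clock: 10.18
position: [424.5, 114.0, 165.6]
ee_rot: [-0.499, 0.867, 0.0, -0.001]
contact_force: [0.0, -0.2, -1.1]
gripper_width: 39.3
grasp_force: 60.5
t 10.18 pos [424.5 114.  165.6] g -30.1 w 39.3 grip 60.5 F [ 0.  -0.2 -1.1]
603.4,-4.8,166,1.5 -> [ 0.013  -0.2143 -0.0004] wz -0.5517
603.4,-4.8,42,1.5 -> [ 0.    -0.     0.124] wz -0.0
```

```bash
python3 -m handwheel '[[0.002,-0.03,0,0,0,-0.08,-1],[0.005,-0.075,0,0,0,-0.19,-1],[0.007,-0.12,0,0,0,-0.31,-1],[0.01,-0.165,0,0,0,-0.43,-1],[0.012,-0.2,0,0,0,-0.52,-1],[0.013,-0.214,0,0,0,-0.552,-1],[0.013,-0.214,0,0,0,-0.552,-1],[0.013,-0.214,0,0,0,-0.552,-1]]'; python3 plan.py 603.4,-4.8,42,1.5
python3 - <<'E'
from h import *
im,d=get_image("wrist");cv2.imwrite("pics/w4.png",im)
E
```

```text
clock: 11.18
position: [602.9, -4.0, 165.0]
ee_rot: [0.716, -0.698, -0.001, 0.001]
contact_force: [-0.6, 0.5, -1.3]
gripper_width: 39.6
grasp_force: 60.7
t 11.18 pos [602.9  -4.  165. ] g 1.5 w 39.6 grip 60.7 F [-0.6  0.5 -1.3]
603.4,-4.8,42,1.5 -> [ 0.0008 -0.0004  0.123 ] wz 0.0004
```

View pics/w4.png

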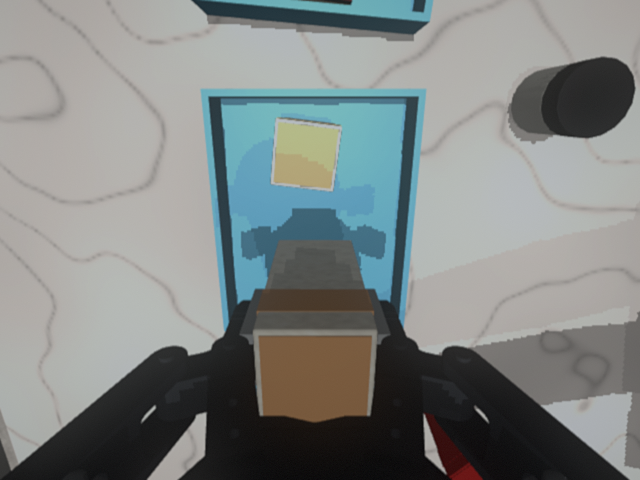

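Carton B is held upright at (315,370), and the packed carton at (306,155) is well clear. Lowering.

```bash
python3 -m handwheel '[[0.0005,0,0.03,0,0,0,-1],[0.0005,0,0.065,0,0,0,-1],[0.0005,0,0.095,0,0,0,-1],[0.0005,0,0.11,0,0,0,-1],[0.0005,0,0.117,0,0,0,-1],[0.0005,0,0.12,0,0,0,-1],[0.0005,0,0.123,0,0,0,-1],[0.0005,0,0.124,0,0,0,-1],[0.0005,0,0.124,0,0,0,-1]]'; python3 -m handwheel '[[0,0,0,0,0,0,0],[0,0,0,0,0,0,1],[0,0,0,0,0,0,1],[0,0,0,0,0,0,1],[0,0,0,0,0,0,1]]'; python3 -m handwheel '[[0,0,-0.03,0,0,0,1],[0,0,-0.07,0,0,0,1],[0,0,-0.11,0,0,0,1],[0,0,-0.13,0,0,0,1],[0,0,-0.13,0,0,0,1]]'; python3 plan.py 419,-102.8,130,1.5 419,-102.8,25,1.5
```

```text
clock: 12.35
position: [604.3, -4.7, 42.7]
ee_rot: [0.717, -0.698, 0.0, -0.0]
contact_force: [-0.7, 0.2, -1.4]
gripper_width: 39.2
grasp_force: 60.7
clock: 12.98
position: [604.1, -4.7, 42.3]
ee_rot: [0.717, -0.697, 0.0, -0.0]
contact_force: [-0.1, 0.8, 0.5]
gripper_width: 85.6
grasp_force: 0.0
clock: 13.6
position: [605.0, -4.5, 174.2]
ee_rot: [0.717, -0.697, 0.001, -0.002]
contact_force: [0.0, 0.6, -0.5]
gripper_width: 85.3
grasp_force: 0.0
t 13.6 pos [605.   -4.5 174.2] g 1.6 w 85.3 grip 0.0 F [ 0.   0.6 -0.5]
419,-102.8,130,1.5 -> [0.0933 0.1886 0.0442] wz 0.0009
419,-102.8,25,1.5 -> [ 0.    -0.     0.105] wz -0.0
```

```bash
python3 -m handwheel '[[0.02,0.045,0,0,0,0,1],[0.045,0.095,0,0,0,0,1],[0.07,0.145,0,0,0,0,1],[0.093,0.189,0.02,0,0,0,1],[0.093,0.189,0.044,0,0,0,1],[0.093,0.189,0.044,0,0,0,1],[0.093,0.189,0.044,0,0,0,1]]'; python3 plan.py  419,-102.8,20,1.5
python3 - <<'E'
from h import *
im,d=get_image("wrist");cv2.imwrite("pics/w5.png",im)
im,d=get_image("top");W=world(d)
print("cb placed",*face(W,320,190,20,80,100));print("ca",*face(W,288,188,17,80,100));print("pc",*face(W,353,188,18,80,100))
E
```

```text
clock: 14.48
position: [418.4, -102.6, 128.4]
ee_rot: [0.717, -0.697, 0.0, 0.0]
contact_force: [0.1, 0.3, -0.3]
gripper_width: 85.5
grasp_force: 0.0
t 14.47 pos [ 418.4 -102.6  128.4] g 1.6 w 85.5 grip 0.0 F [ 0.1  0.3 -0.3]
419,-102.8,20,1.5 -> [ 0.0002 -0.0006  0.1084] wz 0.0013
cb placed 524 91.0 [603.9  -4.5] [41.9 40.1] 1.4
ca 511 91.1 [602.   54.6] [39.9 41.6] 89.9
pc 514 91.1 [609.4 -63.7] [39.3 42.1] 87.1
```

View pics/w5.png

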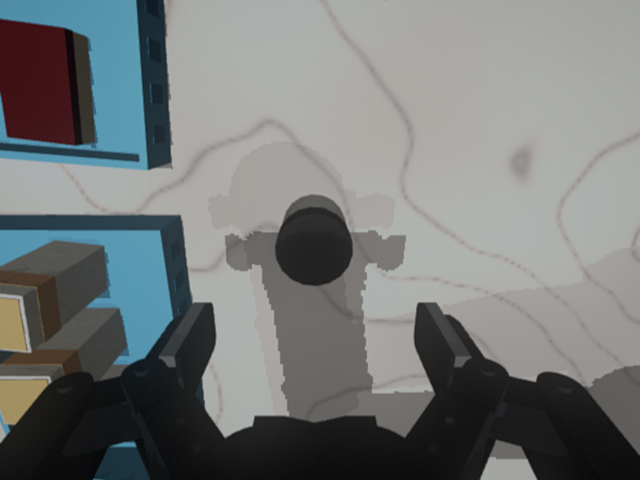

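Both cartons stand on the tray floor and the packed carton hasn't moved. The jar lid is centred at (314,246) between the fingers.

```bash
python3 -m handwheel '[[0,0,0.03,0,0,0,1],[0,0,0.07,0,0,0,1],[0,0,0.098,0,0,0,1],[0,0,0.108,0,0,0,1],[0,0,0.108,0,0,0,0],[0,0,0.108,0,0,0,-1],[0,0,0.108,0,0,0,-1],[0,0,0.108,0,0,0,-1],[0,0,0.108,0,0,0,-1],[0,0,0.108,0,0,0,-1]]'; python3 -m handwheel '[[0,0,-0.02,0,0,0,-1],[0,0,-0.05,0,0,0,-1],[0,0,-0.09,0,0,0,-1],[0,0,-0.13,0,0,0,-1],[0,0,-0.16,0,0,0,-1],[0,0,-0.16,0,0,0,-1],[0,0,-0.16,0,0,0,-1]]'; python3 plan.py 602.6,189,180,-4.6 602.6,189,26,-4.6
```

```text
clock: 15.82
position: [418.9, -102.6, 21.6]
ee_rot: [0.717, -0.697, 0.001, -0.001]
contact_force: [-0.8, 1.2, 6.8]
gripper_width: 49.9
grasp_force: 61.7
clock: 16.7
position: [416.6, -102.7, 179.5]
ee_rot: [0.716, -0.698, -0.001, 0.0]
contact_force: [-0.1, -0.3, -2.5]
gripper_width: 49.4
grasp_force: 62.5
t 16.7 pos [ 416.6 -102.7  179.5] g 1.5 w 49.4 grip 62.5 F [-0.1 -0.3 -2.5]
602.6,189,180,-4.6 -> [-0.2867 -0.1936 -0.0005] wz 0.1067
602.6,189,26,-4.6 -> [ 0.    -0.     0.154] wz -0.0
```

```bash
python3 -m handwheel '[[-0.025,-0.017,0,0,0,0.01,-1],[-0.06,-0.041,0,0,0,0.02,-1],[-0.1,-0.068,0,0,0,0.03,-1],[-0.14,-0.095,0,0,0,0.04,-1],[-0.18,-0.122,0,0,0,0.06,-1],[-0.22,-0.149,0,0,0,0.08,-1],[-0.255,-0.172,0,0,0,0.1,-1],[-0.278,-0.188,0,0,0,0.107,-1],[-0.287,-0.194,0,0,0,0.107,-1],[-0.287,-0.194,0,0,0,0.107,-1]]'; python3 -m handwheel '[[0,0,0,0,0,0,-1],[0,0,0,0,0,0,-1]]';python3 plan.py 602.6,189,26,-4.6
python3 - <<'E'
from h import *
im,d=get_image("scene");cv2.imwrite("pics/s6.png",im)
E
```

```text
clock: 17.95
position: [603.2, 189.1, 178.6]
ee_rot: [-0.678, 0.735, 0.0, -0.002]
contact_force: [1.6, -0.0, -1.8]
gripper_width: 49.3
grasp_force: 62.5
clock: 18.2
position: [603.5, 188.5, 180.6]
ee_rot: [-0.678, 0.735, 0.0, -0.0]
contact_force: [0.1, 0.1, -1.1]
gripper_width: 49.5
grasp_force: 62.5
t 18.2 pos [603.5 188.5 180.6] g -4.6 w 49.5 grip 62.5 F [ 0.1  0.1 -1.1]
602.6,189,26,-4.6 -> [-0.0005  0.0009  0.1546] wz -0.0005
```

View pics/s6.png

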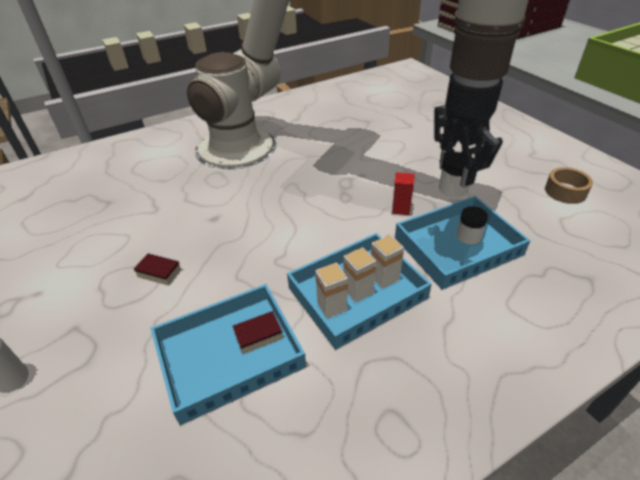

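The scene view shows the three cartons in a row (around 360,270) and the jar held upright at (455,175) over its tray. Lowering.

```bash
python3 -m handwheel '[[0,0.001,0.03,0,0,0,-1],[0,0.001,0.07,0,0,0,-1],[0,0.001,0.11,0,0,0,-1],[0,0.001,0.135,0,0,0,-1],[0,0.001,0.145,0,0,0,-1],[0,0.001,0.15,0,0,0,-1],[0,0.001,0.153,0,0,0,-1],[0,0.001,0.154,0,0,0,-1],[0,0.001,0.154,0,0,0,-1]]'; python3 -m handwheel '[[0,0,0,0,0,0,0],[0,0,0,0,0,0,1],[0,0,0,0,0,0,1],[0,0,0,0,0,0,1],[0,0,0,0,0,0,1]]'; python3 -m handwheel '[[0,0,-0.03,0,0,0,1],[0,0,-0.07,0,0,0,1],[0,0,-0.11,0,0,0,1],[0,0,-0.13,0,0,0,1],[0,0,-0.13,0,0,0,1]]'; python3 plan.py 362.9,-303.8,130,-49.5
```

```text
clock: 19.38
position: [603.2, 189.6, 26.9]
ee_rot: [-0.678, 0.735, -0.0, 0.001]
contact_force: [1.5, -0.4, -1.7]
gripper_width: 49.7
grasp_force: 62.5
clock: 20.0
position: [602.9, 189.5, 26.4]
ee_rot: [-0.678, 0.735, -0.0, 0.0]
contact_force: [-0.6, -0.3, 0.3]
gripper_width: 85.6
grasp_force: 0.0
clock: 20.62
position: [603.8, 189.9, 158.3]
ee_rot: [-0.678, 0.735, -0.001, 0.002]
contact_force: [-0.7, 0.9, -0.6]
gripper_width: 85.3
grasp_force: 0.0
t 20.62 pos [603.8 189.9 158.3] g -4.6 w 85.3 grip 0.0 F [-0.7  0.9 -0.6]
362.9,-303.8,130,-49.5 -> [0.5114 0.2007 0.0283] wz 0.784
```

```bash
python3 -m handwheel '[[0.04,0.016,0,0,0,0.08,1],[0.09,0.035,0,0,0,0.16,1],[0.145,0.057,0,0,0,0.24,1],[0.2,0.079,0,0,0,0.32,1],[0.255,0.1,0,0,0,0.4,1],[0.31,0.122,0,0,0,0.48,1],[0.365,0.144,0,0,0,0.56,1],[0.42,0.165,0,0,0,0.64,1],[0.47,0.185,0,0,0,0.72,1],[0.511,0.201,0.01,0,0,0.784,1]]';python3 -m handwheel '[[0,0,0.02,0,0,0,1],[0,0,0.02,0,0,0,1],[0,0,0.02,0,0,0,1]]'; python3 plan.py 362.9,-303.8,3,-49.5
python3 - <<'E'
from h import *
im,d=get_image("wrist");cv2.imwrite("pics/w7.png",im)
im,d=get_image("top");W=world(d)
print("jar placed",*face(W,212,202,20,55,80));print("pj",*face(W,173,202,20,55,80))
E
```

```text
clock: 21.88
position: [360.3, -305.3, 145.5]
ee_rot: [-0.345, 0.939, 0.0, -0.0]
contact_force: [1.0, 0.2, -0.4]
gripper_width: 86.0
grasp_force: 0.0
clock: 22.25
position: [361.8, -303.6, 126.2]
ee_rot: [-0.347, 0.938, 0.0, -0.0]
contact_force: [0.6, 0.1, 0.6]
gripper_width: 85.2
grasp_force: 0.0
t 22.25 pos [ 361.8 -303.6  126.2] g -49.5 w 85.2 grip 0.0 F [0.6 0.1 0.6]
362.9,-303.8,3,-49.5 -> [-0.0007 -0.0008  0.1232] wz 0.0008
jar placed 616 65.6 [602.  188.3] [49.9 49.9] 53.2
pj 618 65.4 [598.5 269.2] [49.8 50.3] 14.8
```

View pics/w7.png

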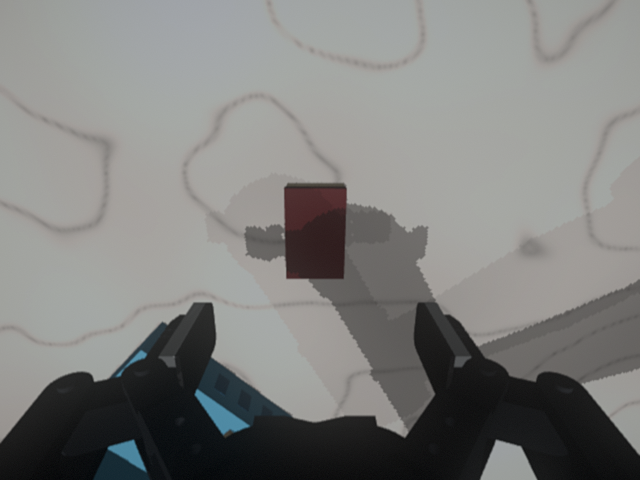

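The jar is placed with its top at z = 65.6, and the packed jar hasn't moved. The flat box is centred at (315,230), its long side across the closing line.

```bash
python3 -m handwheel '[[-0.0005,-0.001,0.03,0,0,0,1],[-0.0005,-0.001,0.07,0,0,0,1],[-0.0005,-0.001,0.1,0,0,0,1],[-0.0005,-0.001,0.117,0,0,0,1],[-0.0005,-0.001,0.122,0,0,0,1],[-0.0005,-0.001,0.122,0,0,0,0],[-0.0005,-0.001,0.122,0,0,0,-1],[-0.0005,-0.001,0.122,0,0,0,-1],[-0.0005,-0.001,0.122,0,0,0,-1],[-0.0005,-0.001,0.122,0,0,0,-1]]'; python3 -m handwheel '[[0,0,0,0,0,0,-1],[0,0,-0.02,0,0,0,-1],[0,0,-0.05,0,0,0,-1],[0,0,-0.09,0,0,0,-1],[0,0,-0.12,0,0,0,-1],[0,0,-0.12,0,0,0,-1],[0,0,-0.12,0,0,0,-1]]'; python3 plan.py 601.3,-299.5,122,-3.2
```

```text
clock: 23.6
position: [363.6, -304.6, 5.5]
ee_rot: [-0.346, 0.938, -0.001, 0.001]
contact_force: [-0.3, 2.1, 6.4]
gripper_width: 42.8
grasp_force: 62.7
clock: 24.48
position: [361.9, -303.8, 123.6]
ee_rot: [-0.346, 0.938, 0.001, -0.0]
contact_force: [-0.8, 0.1, -1.4]
gripper_width: 42.6
grasp_force: 62.0
t 24.48 pos [ 361.9 -303.8  123.6] g -49.5 w 42.6 grip 62.0 F [-0.8  0.1 -1.4]
601.3,-299.5,122,-3.2 -> [-0.185  -0.1521  0.0016] wz -0.8088
```

```bash
python3 -m handwheel '[[-0.018,-0.015,0,0,0,-0.08,-1],[-0.045,-0.037,0,0,0,-0.2,-1],[-0.08,-0.066,0,0,0,-0.35,-1],[-0.115,-0.095,0,0,0,-0.5,-1],[-0.15,-0.123,0,0,0,-0.65,-1],[-0.175,-0.144,0,0,0,-0.76,-1],[-0.185,-0.152,0,0,0,-0.809,-1],[-0.185,-0.152,0,0,0,-0.809,-1],[-0.185,-0.152,0,0,0,-0.809,-1],[-0.185,-0.152,0,0,0,-0.809,-1]]'; python3 plan.py 601.3,-299.5,10.5,-3.2
python3 - <<'E'
from h import *
im,d=get_image("wrist");cv2.imwrite("pics/w8.png",im)
im,d=get_image("scene");cv2.imwrite("pics/s8.png",im[150:450,50:400])
E
```

```text
clock: 25.72
position: [601.2, -299.8, 124.1]
ee_rot: [-0.687, 0.727, 0.0, -0.0]
contact_force: [0.0, 0.6, -1.1]
gripper_width: 42.9
grasp_force: 61.9
t 25.73 pos [ 601.2 -299.8  124.1] g -3.2 w 42.9 grip 61.9 F [ 0.   0.6 -1.1]
601.3,-299.5,10.5,-3.2 -> [-3.000e-04 -1.000e-04  1.136e-01] wz 0.0
```

View pics/s8.png

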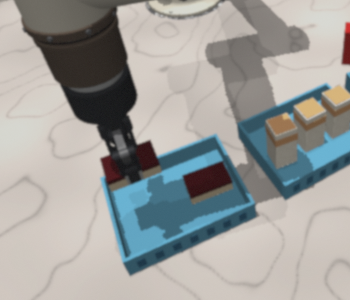

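The flat box is held level at (130,165) over the free half of its tray, with its mate clear at (208,182). Lowering.

```bash
python3 -m handwheel '[[0,0,0.03,0,0,0,-1],[0,0,0.065,0,0,0,-1],[0,0,0.09,0,0,0,-1],[0,0,0.104,0,0,0,-1],[0,0,0.109,0,0,0,-1],[0,0,0.112,0,0,0,-1],[0,0,0.1135,0,0,0,-1],[0,0,0.1135,0,0,0,-1]]'; python3 -m handwheel '[[0,0,0,0,0,0,-1],[0,0,0,0,0,0,0],[0,0,0,0,0,0,1],[0,0,0,0,0,0,1],[0,0,0,0,0,0,1],[0,0,0,0,0,0,1]]'; python3 -m handwheel '[[0,0,-0.03,0,0,0,1],[0,0,-0.07,0,0,0,1],[0,0,-0.11,0,0,0,1],[0.05,0.05,-0.16,0,0,0,1],[0.08,0.1,-0.16,0,0,0,1],[0.08,0.15,-0.16,0,0,0,1],[0.08,0.2,-0.16,0,0,0,1],[0.08,0.2,-0.16,0,0,0,1],[0.08,0.2,-0.16,0,0,0,1]]'
python3 - <<'E'
from h import *
im,d=get_image("top");W=world(d);cv2.imwrite("pics/t9.png",im)
print("flat",*face(W,480,198,19,20,38))
for n,u,v in[("ca",288,188),("cb",320,190),("pc",353,188)]:print(n,*face(W,u,v,18,80,100))
print("jar",*face(W,212,202,20,55,80));print("pj",*face(W,173,202,20,55,80))
im,d=get_image("scene");cv2.imwrite("pics/s9.png",im)
E
```

```text
clock: 26.82
position: [602.5, -299.8, 11.5]
ee_rot: [-0.687, 0.726, -0.0, 0.0]
contact_force: [0.3, 0.2, -1.1]
gripper_width: 42.7
grasp_force: 61.9
clock: 27.58
position: [602.1, -299.7, 10.9]
ee_rot: [-0.687, 0.726, -0.0, 0.0]
contact_force: [-0.0, -0.1, 0.0]
gripper_width: 85.4
grasp_force: 0.0
clock: 28.7
position: [398.7, -369.0, 171.4]
ee_rot: [-0.687, 0.726, -0.001, 0.0]
contact_force: [0.4, 0.4, 0.4]
gripper_width: 85.2
grasp_force: 0.0
flat 10 29.8 [ 619.9 -269.9] [ 3.5 10.8] 65.2
ca 522 91.0 [602.1  54.5] [40.8 39.7] 0.4
cb 517 91.1 [603.8  -4.4] [41.7 40.1] 1.0
pc 515 91.1 [609.4 -63.7] [39.2 42.7] 87.6
jar 616 65.5 [602.3 188.4] [50.8 50.1] 16.0
pj 625 65.3 [598.7 269.5] [50.8 49.9] 58.4
```

View pics/t9.png

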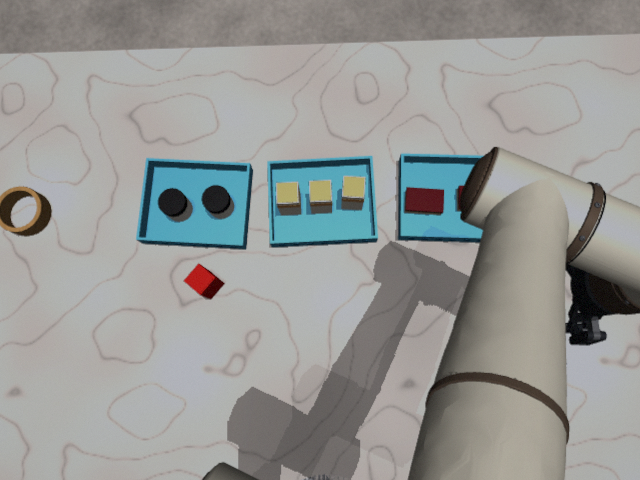

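The top view shows the jars and cartons in place, but the arm hides the new flat box at about (480,198). The scene view will show it.

View pics/s9.png

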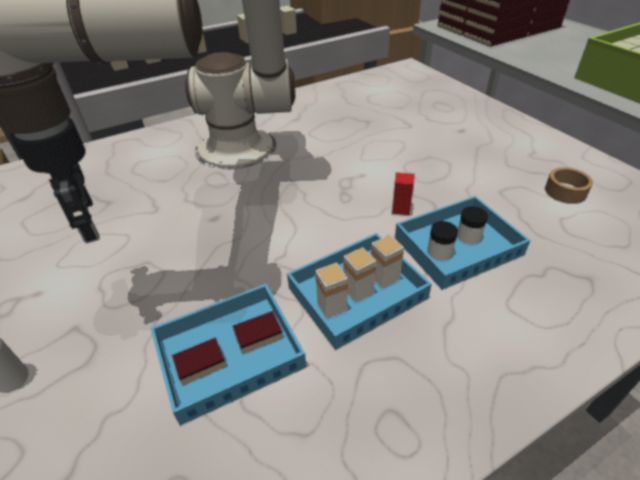

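The flat box lies flat at (200,360) beside its mate at (258,331). Everything is in place and the arm is clear, so I'm handing in.

```bash
python3 -c "
from bench import *
print(job_done())"
```

```text
the job is handed in; nothing more can be done
None
```

I placed both cartons, the jar and the flat box in their matching trays and handed the job in after about 29 s; final images showed all four in place and their packed mates undisturbed, but no verdict was returned.

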